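# Move the hall tray's row over to the new rack in reverse order

### The job

The old dark wooden tray is being retired: move its four things (car fob, bottle opener, torch, padlock) over to the pale plastic rack in reverse order, so that the one at the left end of the tray goes into the bay at the right end of the rack, and so on along the row. Set each one down, without dropping it, flat in the middle of its own grey bay and lying straight across the rack from front to back, as they lie in the tray; the coloured pads stay where they are.

Things in the scene. Friction and masses are not known exactly. Their poses are not given: they have to be found in the camera images.
- fob: Black car key fob with grey buttons and a small fixed steel loop at one end (+x): 72 x 38 x 16 mm (x, y, z); body 38 mm wide, grip it across y at the origin. Origin: centre of its outline, on its underside; z up, x along its length.
- opener: Flat steel bottle opener, 84 x 34 x 9 mm (x, y, z): a handle 24 mm wide from x = -42 to +12 mm, then an open head 34 mm wide at +x; grip the handle across y at x = -12 mm. Origin: centre of its outline, on its underside; z up, x along its length.
- torch: Yellow plastic pocket torch lying down, flat underneath, 80 x 36 x 30 mm (x, y, z): a square handle 26 mm wide and 26 mm high from x = -40 to +14 mm with a black band near its end, then a lamp head 36 mm wide and 30 mm high at +x; grip the handle across y at x = -12 mm. The handle's underside is flush with the head's. Origin: centre of its outline, on its underside; z up, x along its length.
- padlock: Brass padlock lying flat, 65 x 42 x 20 mm (x, y, z): brass body 42 mm wide from x = -33 to +5 mm, closed steel shackle on to x = +32 mm; grip the body across y at x = -14 mm. Origin: centre of its outline, on its underside; z up, x along its length.
- fob_pad: Orange felt pad, 104 x 50 x 3 mm (x, y, z), fixed in one place of the old tray; the fob lies on it at the start. It never moves, so it still shows later where that thing lay. Origin: centre of its underside, 10 mm above the table; axes as the old tray's.
- opener_pad: Blue felt pad, 104 x 50 x 3 mm (x, y, z), fixed in one place of the old tray; the opener lies on it at the start. It never moves, so it still shows later where that thing lay. Origin: centre of its underside, 10 mm above the table; axes as the old tray's.
- torch_pad: Green felt pad, 104 x 50 x 3 mm (x, y, z), fixed in one place of the old tray; the torch lies on it at the start. It never moves, so it still shows later where that thing lay. Origin: centre of its underside, 10 mm above the table; axes as the old tray's.
- padlock_pad: Red felt pad, 104 x 50 x 3 mm (x, y, z), fixed in one place of the old tray; the padlock lies on it at the start. It never moves, so it still shows later where that thing lay. Origin: centre of its underside, 10 mm above the table; axes as the old tray's.
- old_tray: Dark wooden tray, fixed, 120 x 385 mm (x, y), board 10 mm thick; four places at x = 0, y = 142.5, 47.5, -47.5, -142.5 mm, each with a pad (top 13 mm above the table). Nearer or farther of the two. Origin: centre of underside, on the table; y along the row to the robot's left (within 0.1 rad), x away from it, z up. Lips 4 mm thick, 16 mm high on both long edges; no walls elsewhere.
- new_rack: Pale plastic rack, fixed, 120 x 385 mm (x, y), board 10 mm thick; four bays at x = 0, y = 142.5, 47.5, -47.5, -142.5 mm, each a grey panel 102 x 60 mm, top 12 mm above the table. Nearer or farther of the two. Origin: centre of underside, on the table; y along the row to the robot's left (within 0.1 rad), x away from it, z up. Lips 4 mm thick, 16 mm high on both long edges; no walls elsewhere.
Things that resemble listed ones, but are neither listed nor needed, are in the scene too. What is shaped like the opener but turquoise is not meant.

How it is judged:
At the end, for the whole second after the job is handed in: Each thing is released and at rest, flat (0.15 rad, underside within 6 mm of the bay's surface), in the bay that reverses its place in the old tray (its pad's y becomes -y), origin within 15 mm of the bay's centre in x and in y, length within 0.3 rad of the rack's x axis, either way round (((y of fob_pad in the frame of old_tray between 0.1125 and 0.1725 m and y of fob in the frame of new_rack between -0.1575 and -0.1275 m) or (y of fob_pad in the frame of old_tray between 0.0175 and 0.0775 m and y of fob in the frame of new_rack between -0.0625 and -0.0325 m) or (y of fob_pad in the frame of old_tray between -0.0775 and -0.0175 m and y of fob in the frame of new_rack between 0.0325 and 0.0625 m) or (y of fob_pad in the frame of old_tray between -0.1725 and -0.1125 m and y of fob in the frame of new_rack between 0.1275 and 0.1575 m)) and x of fob in the frame of new_rack between -0.015 and 0.015 m and z of fob in the frame of new_rack between 0.006 and 0.018 m and angle between each of fob, opener, torch, padlock's own z axis and vertical below 0.15 rad and angle between the x axis of each of fob, opener, torch, padlock and the x axis of new_rack, either way round below 0.3 rad and linear speed of each of fob, opener, torch, padlock below 0.02 m/s and angular speed of each of fob, opener, torch, padlock below 0.2 rad/s and contact force between each of fob, opener, torch, padlock and the fingers below 0.05 N and ((y of opener_pad in the frame of old_tray between 0.1125 and 0.1725 m and y of opener in the frame of new_rack between -0.1575 and -0.1275 m) or (y of opener_pad in the frame of old_tray between 0.0175 and 0.0775 m and y of opener in the frame of new_rack between -0.0625 and -0.0325 m) or (y of opener_pad in the frame of old_tray between -0.0775 and -0.0175 m and y of opener in the frame of new_rack between 0.0325 and 0.0625 m) or (y of opener_pad in the frame of old_tray between -0.1725 and -0.1125 m and y of opener in the frame of new_rack between 0.1275 and 0.1575 m)) and x of opener in the frame of new_rack between -0.015 and 0.015 m and z of opener in the frame of new_rack between 0.006 and 0.018 m and ((y of torch_pad in the frame of old_tray between 0.1125 and 0.1725 m and y of torch in the frame of new_rack between -0.1575 and -0.1275 m) or (y of torch_pad in the frame of old_tray between 0.0175 and 0.0775 m and y of torch in the frame of new_rack between -0.0625 and -0.0325 m) or (y of torch_pad in the frame of old_tray between -0.0775 and -0.0175 m and y of torch in the frame of new_rack between 0.0325 and 0.0625 m) or (y of torch_pad in the frame of old_tray between -0.1725 and -0.1125 m and y of torch in the frame of new_rack between 0.1275 and 0.1575 m)) and x of torch in the frame of new_rack between -0.015 and 0.015 m and z of torch in the frame of new_rack between 0.006 and 0.018 m and ((y of padlock_pad in the frame of old_tray between 0.1125 and 0.1725 m and y of padlock in the frame of new_rack between -0.1575 and -0.1275 m) or (y of padlock_pad in the frame of old_tray between 0.0175 and 0.0775 m and y of padlock in the frame of new_rack between -0.0625 and -0.0325 m) or (y of padlock_pad in the frame of old_tray between -0.0775 and -0.0175 m and y of padlock in the frame of new_rack between 0.0325 and 0.0625 m) or (y of padlock_pad in the frame of old_tray between -0.1725 and -0.1125 m and y of padlock in the frame of new_rack between 0.1275 and 0.1575 m)) and x of padlock in the frame of new_rack between -0.015 and 0.015 m and z of padlock in the frame of new_rack between 0.006 and 0.018 m); the robot touches nothing.
It fails at once if the fob is dropped from a height (height (world z) of fob above 0.06 m and linear speed of fob above 0.4 m/s and contact force between fob and the arm below 0.05 N and contact force between fob and the fingers below 0.05 N).
It fails at once if the opener is dropped from a height (height (world z) of opener above 0.06 m and linear speed of opener above 0.4 m/s and contact force between opener and the arm below 0.05 N and contact force between opener and the fingers below 0.05 N).
It fails at once if the torch is dropped from a height (height (world z) of torch above 0.06 m and linear speed of torch above 0.4 m/s and contact force between torch and the arm below 0.05 N and contact force between torch and the fingers below 0.05 N).
It fails at once if the padlock is dropped from a height (height (world z) of padlock above 0.06 m and linear speed of padlock above 0.4 m/s and contact force between padlock and the arm below 0.05 N and contact force between padlock and the fingers below 0.05 N).
It also fails if it takes over 101 s, if anything falls off the work surface, if the arm or the gripper's body presses on something with over 40 N, if the wrist force passes 120 N, or if a joint passes its speed limit or range.

### The arm

A 7-joint arm with a two-finger parallel gripper is mounted at the origin on the work surface. World frame = base frame: x ahead of the robot, y to its left, z up, the work surface at z = 0. Lengths are in m, angles in rad, forces in N, time in s.
With the tool pointing down it reaches from about 0.4 to 0.85 m from the base axis. Payload 10.4 kg.
Tool frame: the origin (TCP) lies midway between the tips of the shut fingers; the grasp point (between the pads) lies 19 mm behind it; z points along the fingers, y is the line along which they close (so a half turn about z gives the same grasp; the last joint's range is limited). The gripper opens to 87 mm and grips with 3 to 60 N. Pads are 19 mm wide; open, the fingers measure 117 mm over their backs; the gripper's body (75 mm by 190 mm) begins 51 mm behind the grasp point.
Start: joints at [-1.176, 0.332, -0.065, 1.46, 0.022, 1.35, -0.088], TCP at [0.254, 0.571, 0.223] pointing down, gripper open.
Joint ranges: [-2.6, 2.6], [-0.5, 2.12], [-1.47, 1.34], [0.16, 2.42], [-1.27, 4.41], [0.06, 2.06], [-2.6, 2.6]. Speed limits (rad/s): [2.22, 2.22, 2.79, 2.79, 3.14, 3.14, 3.14].

### API

Orientations are given as a 3x3 rotation matrix whose columns are the frame's x, y, z axes.
In Python, from plant import * gives the robot as it stands.
- The arm moves only by the tool drive_tool, never from a script. Its argument "rows" is a list of rows, each an object with "offset": the shift along the tool's x, y, z scaled (see below), a list of three; "turn": the turn about the tool's z scaled (see below); "claw": the closure, from 0 (fully open) to 1 (shut). A call has 1 to 20 rows; each row shifts and turns the commanded pose from where the row before left it, along the tool's axes as they then stand; what a row does not reach is not made up. The controller multiplies each number of a shift by 80 cm and each number of a turn by 60 degrees. A row lasts 1/8 s, in which the tool goes at most 62.5 mm and 10.7 degrees, less where a joint would pass 70% of its speed; a pose out of reach is approached as far as the arm can. A call with a number of a shift or a turn outside -1 to 1 is refused whole. A call with a gripper value outside its range is refused whole. The fingers move at their own pace and stop on an object; "grip_force" is the grip in N (left out, the last holds). Time passes only in rows, so rows that do not move let the fingers close. It gives the time, the measured TCP pose, the force, the opening and the grip force at its end, in the units of the state.
- observe(): the state, without advancing time (a new reading comes with each control period).
- get_image(name): name is "side" or "top" or "wrist"; returns a dict with "img" (400x640x3 uint8, red, green, blue), "camera_matrix" (3x3 intrinsics, pixels), "R" (3x3) and "t" (3): a world point X has camera coordinates R X + t. Camera axes: x right, y down, z forward; pixel columns grow to the right and rows downward; lengths in m; the calibration is good to about 2 mm. A picture is of the moment at which its call begins. There is no depth.
- job_done(): hands the job in; it is judged then, once.
The state is a dict: "t": time; "joint_pos": joint angles; "joint_velocities": joint speeds; "effort": joint torques, N m; "tcp_pos": TCP position; "tool_rot": TCP orientation; "ft_force": force on the tool from outside, world axes, zero at the start; "wrist_torque": the same for the moment, N m; "grip_width": opening from 0.0 (shut) to 1.0 (fully open); "grip_force": force on a finger pad.
Only numpy, scipy, OpenCV 4.12 (cv2) and the standard library are available. Lean on these libraries where they do the work, as an engineer would, in place of code of your own. Each camera call takes 0.05 s, during which the arm holds its last target. There are 200 camera calls.

## Working session

There is one attempt and no reset: what is moved stays moved. The work goes in short steps, Python scripts to look and compute and a tool call to move; the robot and the scene stay as the last step left them, time stands still between calls to the robot, and variables do not carry over. Pictures are saved under pics/ and viewed, at most 14 in all, crops included, and the job is handed in when it is done.

Besides the shell and the picture viewer there is one more tool, called after "Request:" in YAML: its name, and indented under it one key for each argument. drive_tool: Moves the arm, as the interface text tells. Its arguments: {"type":"object","properties":{"rows":{"type":"array"},"grip_force":{"type":"number"}},"required":["rows"]}

```bash
mkdir -p pics; cat > h.py <<'E'
from plant import *
import numpy as np, cv2
def save(name,fn):
    d=get_image(name); cv2.imwrite('pics/'+fn+'.png',d['img'][:,:,::-1]); np.savez('pics/'+fn,**{k:np.array(v) for k,v in d.items()}); return d
def ray(d,u,v,z):
    K=np.array(d['camera_matrix']);R=np.array(d['R']);t=np.array(d['t'])
    c=-R.T@t; r=R.T@np.linalg.inv(K)@np.array([u,v,1.]); return c+r*(z-c[2])/r[2]
E
python3 - <<'E'
from h import *
for n in('top','side'):
    d=save(n,n+'0'); print(n,-np.array(d['R']).T@d['t'])
o=observe();print(o['t'],o['tcp_pos'],o['tool_rot'],o['grip_width'])
E
```

```text
top [ 0.39867477 -0.174867    1.01937082]
side [ 0.02128963 -0.79470228  0.84027168]
0.1 [0.25344361 0.57092185 0.22185476] [[-9.13993483e-01  4.05728598e-01 -4.66351324e-04]
 [ 4.05728864e-01  9.13992734e-01 -1.17089237e-03]
 [-4.88227965e-05 -1.25940018e-03 -9.99999206e-01]] 1.0044408551608446
```

View pics/top0.png

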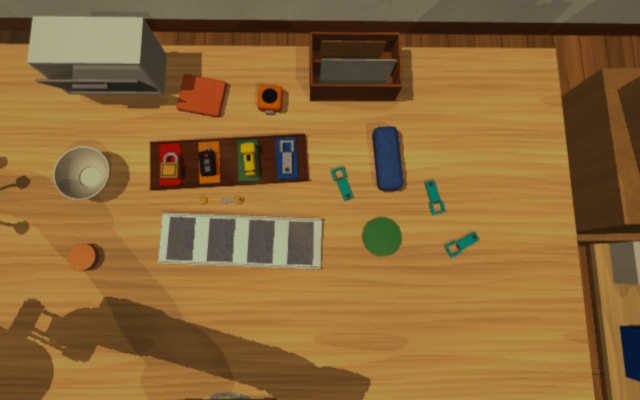

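View pics/side0.png

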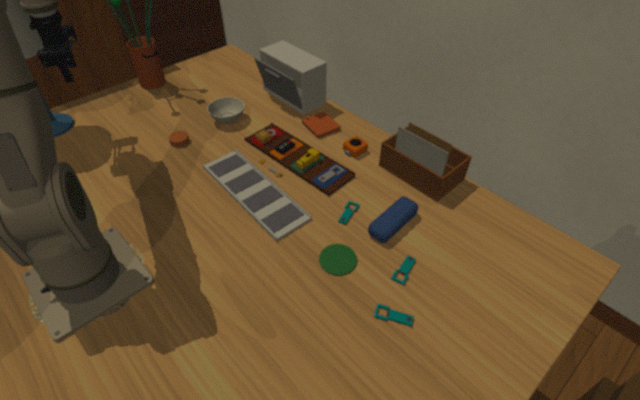

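The top view shows the tray at (228,162), with padlock/red (170,165), fob/orange (208,163), torch/green (249,160) and opener/blue (287,157) from left to right. The rack is at (241,241) with four grey bays, and there are turquoise decoys at the right. The side view shows the same order.

```bash
python3 - <<'E'
import cv2,numpy as np
from h import ray
d=dict(np.load('pics/top0.npz')); im=d['img']
cv2.imwrite('pics/crop.png',cv2.resize(im[128:275,143:328,::-1],None,fx=4,fy=4,interpolation=cv2.INTER_CUBIC))
hsv=cv2.cvtColor(im,cv2.COLOR_RGB2HSV); H,S,V=[hsv[...,i].astype(int) for i in range(3)]
# rack bays: low saturation dark inside pale frame
roi=np.zeros(H.shape,bool); roi[205:275,150:330]=1
m=(roi&(S<75)&(V<135)).astype(np.uint8)
pts=[]
n,l,s,c=cv2.connectedComponentsWithStats(m)
for i in range(1,n):
    if s[i,4]>500:
        r=cv2.minAreaRect(np.argwhere(l==i)[:,::-1].astype(np.float32)); p=ray(d,*c[i],.012); pts.append(p); print('bay',r,p)
roi[:]=0; roi[132:195,145:312]=1
for n_,a,b in(('red',0,7),('orange',8,17),('green',45,85),('blue',100,125)):
    m=(roi&(H>=a)&(H<=b)&(S>130)&(V>50)).astype(np.uint8)
    n,l,s,c=cv2.connectedComponentsWithStats(m)
    i=1+np.argmax(s[1:,4]); q=np.argwhere(m>0)[:,::-1]
    q=np.argwhere(l==i)[:,::-1].astype(np.float32); r=cv2.minAreaRect(q)
    print(n_,s[i],r,ray(d,*r[0],.013))
# tray / rack corners
for nm,pl in(('rack bays',pts),):
    P=np.array(sorted(pts,key=lambda p:-p[1])); v=P[0]-P[-1]; print(P.mean(0),np.linalg.norm(v),np.arctan2(-v[0],v[1]))
E
```

```text
bay ((180.73361206054688, 238.43035888671875), (26.16482925415039, 43.63822937011719), 5.194429397583008) [0.47786986 0.11721733 0.012     ]
bay ((220.82940673828125, 239.71763610839844), (26.0001163482666, 43.33352279663086), 4.398705005645752) [0.47383138 0.02229429 0.012     ]
bay ((260.63812255859375, 241.28988647460938), (25.637475967407227, 43.04102325439453), 3.5763344764709473) [ 0.47010716 -0.07206297  0.012     ]
bay ((300.2958679199219, 242.99072265625), (25.29206657409668, 43.09186935424805), 2.6025619506835938) [ 0.46573366 -0.16690792  0.012     ]
red [159 143  23  23 310] ((170.0, 154.0), (22.0, 22.0), 0.0) [0.68466064 0.15273405 0.013     ]
orange [ 145  132  167   63 6181] ((228.0078125, 163.491943359375), (61.61128616333008, 166.96310424804688), 89.09062194824219) [0.66066966 0.01028069 0.013     ]
green [254 141   3   4   7] ((255.40000915527344, 142.20001220703125), (3.1622774600982666, 1.8973664045333862), 71.56504821777344) [ 0.71506761 -0.05580959  0.013     ]
blue [276 138  22  41 369] ((286.3362121582031, 157.71551513671875), (40.3420295715332, 19.84804344177246), 86.633544921875) [ 0.67537182 -0.13265136  0.013     ]
[ 0.47188551 -0.02486482  0.012     ] 0.28438432308900924 -0.04268831436353706
```

View pics/crop.png

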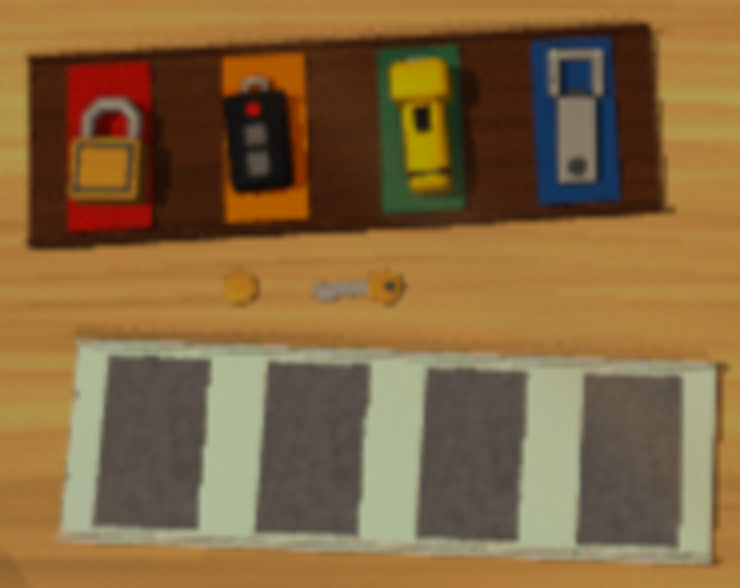

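The crop confirms the order. The bay pitch measures 284.4 mm against 285 mm expected, so the rack pose is good: centre (0.472, -0.025), yaw -0.043. Next I move above the tray.

Request:
drive_tool:
  rows:
    - {"offset": [-0.05, -0.029, 0], "turn": 0, "claw": 0}
    - {"offset": [-0.05, -0.029, 0], "turn": 0, "claw": 0}
    - {"offset": [-0.05, -0.029, 0], "turn": 0, "claw": 0}
    - {"offset": [-0.05, -0.029, 0], "turn": 0, "claw": 0}
    - {"offset": [-0.05, -0.029, 0], "turn": 0, "claw": 0}
    - {"offset": [-0.05, -0.029, 0], "turn": 0, "claw": 0}
    - {"offset": [-0.05, -0.029, 0], "turn": 0, "claw": 0}
    - {"offset": [-0.05, -0.029, 0], "turn": 0, "claw": 0}
    - {"offset": [-0.05, -0.029, 0], "turn": 0, "claw": 0}
    - {"offset": [-0.05, -0.029, 0], "turn": 0, "claw": 0}
    - {"offset": [-0.05, -0.029, 0], "turn": 0, "claw": 0}
    - {"offset": [-0.05, -0.029, 0], "turn": 0, "claw": 0}
    - {"offset": [-0.05, -0.029, 0], "turn": 0, "claw": 0}
    - {"offset": [-0.05, -0.029, 0], "turn": 0, "claw": 0}
    - {"offset": [-0.05, -0.029, 0], "turn": 0, "claw": 0}
    - {"offset": [0, 0, 0], "turn": -0.1, "claw": 0}
    - {"offset": [0, 0, 0], "turn": -0.1, "claw": 0}
    - {"offset": [0, 0, 0], "turn": -0.1, "claw": 0}
    - {"offset": [0, 0, 0], "turn": -0.1, "claw": 0}
    - {"offset": [0, 0, 0], "turn": 0, "claw": 0}

```text
t: 2.6
tcp_pos: [0.6606, 0.0097, 0.2221]
tool_rot: [[-1.0, -0.0, -0.001], [-0.0, 1.0, 0.0], [0.001, 0.0, -1.0]]
ft_force: [1.2, -0.2, -0.0]
grip_width: 1.001
grip_force: 0.0
```

```bash
python3 - <<'E'
from h import *
d=save('wrist','w1'); print(-np.array(d['R']).T@d['t'])
o=observe();print(o['t'],o['tcp_pos'],np.round(o['tool_rot'],3),np.round(o['joint_pos'],2))
E
```

```text
[0.59289883 0.00984373 0.38390179]
2.65 [0.66061409 0.00973875 0.22216928] [[-1.     0.001 -0.001]
 [ 0.001  1.     0.   ]
 [ 0.001  0.    -1.   ]] [-0.3   0.42  0.29  1.37 -0.12  1.37  1.57]
```

View pics/w1.png

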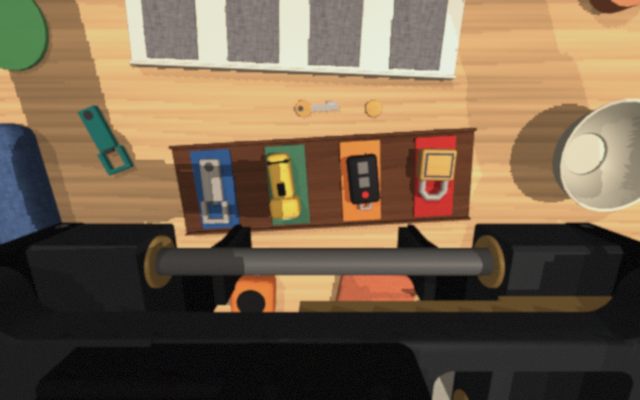

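The wrist view (rotated 180°) shows opener (213,188), torch (282,187), fob (364,180) and padlock (436,174) on their pads, all clear of the gripper. I'll measure them here.

```bash
cat > m.py <<'E'
from h import *
d=dict(np.load('pics/w1.npz')); im=d['img']
hsv=cv2.cvtColor(im,cv2.COLOR_RGB2HSV); H,S,V=[hsv[...,i].astype(int) for i in range(3)]
def roi(x0,y0,x1,y1):
    m=np.zeros(H.shape,bool); m[y0:y1,x0:x1]=1; return m
objs=dict(padlock=(roi(412,140,462,190)&(H>11)&(H<32)&(S>80)&(V>90),.033),
 fob=(roi(341,140,384,206)&(V<62),.025), torch=(roi(262,140,304,222)&(H>20)&(H<33)&(S>120)&(V>90),.035),
 opener=(roi(195,150,232,226)&(S<90)&(V>75),.022),
 redpad=(roi(405,125,465,224)&((H<6)|(H>174))&(S>150)&(V>60),.013), orangepad=(roi(335,125,390,224)&(H>=6)&(H<18)&(S>170)&(V>120),.013),
 greenpad=(roi(258,125,315,226)&(H>40)&(H<95)&(S>60),.013), bluepad=(roi(180,140,240,232)&(H>98)&(H<125)&(S>100),.013))
for k,(m,z) in objs.items():
    m=m.astype(np.uint8); n,l,s,c=cv2.connectedComponentsWithStats(m)
    i=1+np.argmax(s[1:,4]); q=np.argwhere(l==i)[:,::-1].astype(np.float32)
    W=np.array([ray(d,u,v,z)[:2] for u,v in q]); r=cv2.minAreaRect((W*1000).astype(np.float32))
    e=cv2.boxPoints(r); a,b=e[1]-e[0],e[2]-e[1]; L=a if abs(a[0])>abs(a[1]) else b
    print(k,s[i,4],'ctr',np.round(r[0],1),'sz',np.round(r[1],1),'yaw deg',round(np.degrees(np.arctan(L[1]/L[0])),1),'cen',np.round(W.mean(0)*1000,1))
E
python3 m.py
```

```text
padlock 1123 ctr [640.1 145.7] sz [37.5 47. ] yaw deg 0.0 cen [639.6 145.9]
fob 956 ctr [659.6  58.2] sz [59.9 35.1] yaw deg 7.2 cen [659.2  57.8]
torch 406 ctr [655.7 -39.2] sz [55.9 19.5] yaw deg 16.4 cen [651.  -39.3]
opener 1308 ctr [ 677.9 -133.2] sz [38.9 86.5] yaw deg -0.1 cen [ 676.7 -132.8]
redpad 1499 ctr [659.1 151.2] sz [105.9  52.4] yaw deg 3.4 cen [663.6 150.6]
orangepad 1662 ctr [664.8  56.8] sz [106.3  52.2] yaw deg 3.6 cen [662.4  53.5]
greenpad 1256 ctr [670.1 -37.7] sz [104.2  50.5] yaw deg 3.5 cen [662.  -27.7]
bluepad 1337 ctr [ 676.3 -132. ] sz [103.7  50.1] yaw deg 3.1 cen [ 666.5 -127.4]
```

```bash
python3 - <<'E'
import cv2
im=cv2.imread('pics/w1.png')[135:230,255:465]
cv2.imwrite('pics/w1c.png',cv2.resize(im,None,fx=3.8,fy=3.8,interpolation=cv2.INTER_CUBIC))
E
```

```text
(no output)
```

View pics/w1c.png

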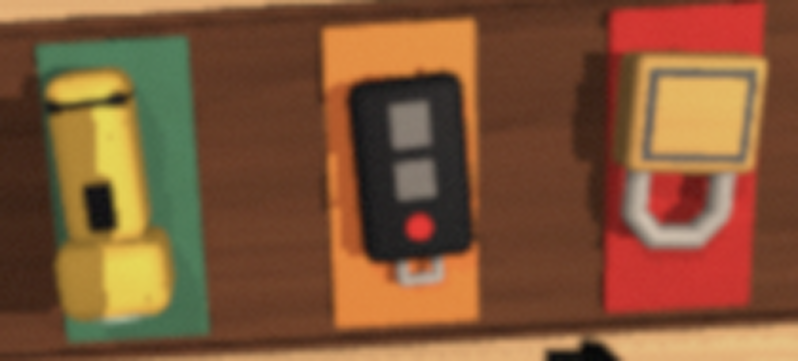

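```bash
python3 - <<'E'
from h import *
d=dict(np.load('pics/w1.npz'))
for n,x,y,z in(('padlock grip',699,114,.033),('pl outl a',703,70,.033),('pl outl b',694,158,.033),('torch tail',88,68,.03),('torch head',115,322,.03),('torch grip',99,160,.03),('tL',57,160,.03),('tR',141,160,.03),('fob tail',405,76,.027),('loop',421,286,.02),('fL',357,160,.027),('fR',466,160,.027)):
    print(n,np.round(ray(d,255+x/3.8,135+y/3.8,z)*1000,1))
E
```

```text
padlock grip [640.5 148.5  33. ]
pl outl a [626.6 148.4  33. ]
pl outl b [654.6 148.3  33. ]
torch tail [626.4 -45.5  30. ]
torch head [711.1 -39.7  30. ]
torch grip [655.9 -43.1  30. ]
tL [655.9 -56.7  30. ]
tR [655.9 -29.5  30. ]
fob tail [629.1  55.5  27. ]
loop [701.4  64.2  20. ]
fL [656.4  40.7  27. ]
fR [656.4  76.3  27. ]
```

Measured positions (mm), with lengths agreeing with the given sizes:

| Thing | Origin or grip | Yaw |
|---|---|---|
| fob | origin (665, 59.5) | about 7° |
| torch | grip (656.5, -43) | about 4° |
| opener | grip (666, -133) | 0° |
| padlock | grip (640.5, 148) | about -2° |

I'll take the fob first.

Request:
drive_tool:
  rows:
    - {"offset": [-0.0055, 0.031, 0], "turn": 0, "claw": 0}
    - {"offset": [0, 0.031, 0], "turn": 0, "claw": 0}
    - {"offset": [0, 0, 0.05], "turn": -0.058, "claw": 0}
    - {"offset": [0, 0, 0.05], "turn": -0.058, "claw": 0}
    - {"offset": [0, 0, 0.05], "turn": 0, "claw": 0}
    - {"offset": [0, 0, 0.05], "turn": 0, "claw": 0}
    - {"offset": [0, 0, 0.03], "turn": 0, "claw": 0}
    - {"offset": [0, 0, 0.02], "turn": 0, "claw": 0}
    - {"offset": [0, 0, 0.0075], "turn": 0, "claw": 0}
    - {"offset": [0, 0, 0], "turn": 0, "claw": 0}
    - {"offset": [0, 0, 0], "turn": 0, "claw": 1}
    - {"offset": [0, 0, 0], "turn": 0, "claw": 1}
    - {"offset": [0, 0, 0], "turn": 0, "claw": 1}
    - {"offset": [0, 0, 0], "turn": 0, "claw": 1}
    - {"offset": [0, 0, 0], "turn": 0, "claw": 1}
    - {"offset": [0, 0, 0], "turn": 0, "claw": 1}
    - {"offset": [0, 0, 0], "turn": 0, "claw": 1}
    - {"offset": [0, 0, 0], "turn": 0, "claw": 1}
  grip_force: 25

```text
t: 4.9
tcp_pos: [0.6651, 0.0594, 0.0165]
tool_rot: [[-0.993, -0.122, -0.0], [-0.122, 0.993, 0.0], [-0.0, 0.0, -1.0]]
ft_force: [0.1, -0.3, 0.4]
grip_width: 0.431
grip_force: 25.0
```

Request:
drive_tool:
  rows:
    - {"offset": [0, 0, -0.035], "turn": 0, "claw": 1}
    - {"offset": [0, 0, -0.035], "turn": 0, "claw": 1}
    - {"offset": [0, 0, -0.035], "turn": 0, "claw": 1}
    - {"offset": [0, 0, 0], "turn": 0.079, "claw": 1}
    - {"offset": [0, 0, 0], "turn": 0.079, "claw": 1}
    - {"offset": [0.0394, -0.0291, 0], "turn": 0, "claw": 1}
    - {"offset": [0.0394, -0.0291, 0], "turn": 0, "claw": 1}
    - {"offset": [0.0394, -0.0291, 0], "turn": 0, "claw": 1}
    - {"offset": [0.0394, -0.0291, 0], "turn": 0, "claw": 1}
    - {"offset": [0.0394, -0.0291, 0], "turn": 0, "claw": 1}
    - {"offset": [0.0394, -0.0291, 0], "turn": 0, "claw": 1}
    - {"offset": [0, 0, 0], "turn": 0, "claw": 1}

```text
t: 6.4
tcp_pos: [0.4683, -0.0738, 0.1006]
tool_rot: [[-0.999, 0.046, -0.0], [0.046, 0.999, 0.0], [0.0, 0.0, -1.0]]
ft_force: [0.2, 0.6, -0.9]
grip_width: 0.434
grip_force: 25.0
```

```bash
python3 - <<'E'
from h import *
d=save('wrist','w2'); print(-np.array(d['R']).T@d['t'])
o=observe();print(o['t'],o['tcp_pos'],np.round(o['tool_rot'],3),np.round(o['joint_pos'],2))
E
```

```text
[ 0.40066712 -0.07054942  0.26237344]
6.45 [ 0.46981514 -0.07258124  0.10083513] [[-0.999  0.044  0.001]
 [ 0.044  0.999  0.001]
 [-0.001  0.001 -1.   ]] [-0.26  0.11  0.34  2.01 -0.04  1.03  1.62]
```

View pics/w2.png

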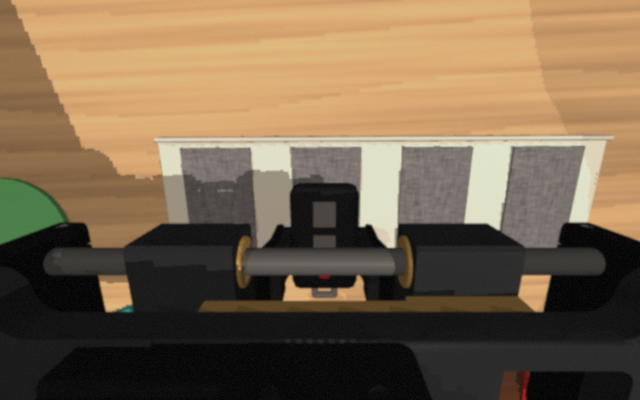

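The fob is held straight above bay 3, with the bay's near edge at (291–361, 147). I check the bay edges against the plan.

```bash
python3 - <<'E'
from h import *
d=dict(np.load('pics/w2.npz'))
for u,v in((181,148),(251,147.5),(291,147),(361,147),(401,147),(471,147),(513,147),(584,146)): print(np.round(ray(d,u,v,.012)*1000,1))
E
```

```text
[ 414.7 -192.8   12. ]
[ 417.  -133.4   12. ]
[418.1 -99.4  12. ]
[420.9 -40.1  12. ]
[422.4  -6.2  12. ]
[425.2  53.2  12. ]
[426.8  88.8  12. ]
[428.7 148.8  12. ]
```

Request:
drive_tool:
  rows:
    - {"offset": [0, 0, 0.04], "turn": 0, "claw": 1}
    - {"offset": [0, 0, 0.035], "turn": 0, "claw": 1}
    - {"offset": [0, 0, 0.02], "turn": 0, "claw": 1}
    - {"offset": [0, 0, 0.009], "turn": 0, "claw": 1}
    - {"offset": [0, 0, 0.002], "turn": 0, "claw": 1}
    - {"offset": [0, 0, 0], "turn": 0, "claw": 1}
    - {"offset": [0, 0, 0], "turn": 0, "claw": 0}
    - {"offset": [0, 0, 0], "turn": 0, "claw": 0}
    - {"offset": [0, 0, 0], "turn": 0, "claw": 0}
    - {"offset": [0, 0, 0], "turn": 0, "claw": 0}
    - {"offset": [0, 0, 0], "turn": 0, "claw": 0}
    - {"offset": [0, 0, 0], "turn": 0, "claw": 0}

```text
t: 7.95
tcp_pos: [0.4702, -0.0721, 0.0158]
tool_rot: [[-0.999, 0.043, 0.0], [0.043, 0.999, 0.0], [-0.0, 0.0, -1.0]]
ft_force: [-0.3, 0.0, -0.1]
grip_width: 0.976
grip_force: 0.0
```

Request:
drive_tool:
  rows:
    - {"offset": [0, 0, -0.04], "turn": 0, "claw": 0}
    - {"offset": [0, 0, -0.04], "turn": 0, "claw": 0}
    - {"offset": [0, 0, -0.045], "turn": 0, "claw": 0}
    - {"offset": [-0.0385, 0.0078, 0], "turn": 0, "claw": 0}
    - {"offset": [-0.0385, 0.0078, 0], "turn": 0, "claw": 0}
    - {"offset": [-0.0385, 0.0078, 0], "turn": 0, "claw": 0}
    - {"offset": [-0.0385, 0.0078, 0], "turn": 0, "claw": 0}
    - {"offset": [-0.0385, 0.0078, 0], "turn": 0, "claw": 0}
    - {"offset": [-0.0385, 0.0078, 0], "turn": 0, "claw": 0}
    - {"offset": [0, 0, 0], "turn": -0.053, "claw": 0}
    - {"offset": [0, 0, 0], "turn": -0.053, "claw": 0}
    - {"offset": [0, 0, 0], "turn": 0, "claw": 0}

```text
t: 9.45
tcp_pos: [0.6563, -0.0426, 0.1155]
tool_rot: [[-0.998, -0.068, -0.0], [-0.068, 0.998, 0.0], [0.0, 0.0, -1.0]]
ft_force: [0.1, 0.1, -0.4]
grip_width: 0.998
grip_force: 0.0
```

```bash
python3 - <<'E'
from h import *
d=save('wrist','w3'); t=save('top','t3')
cv2.imwrite('pics/w3s.png',np.vstack([d['img'][100:,:],cv2.resize(t['img'][128:275,143:328],(640,290))])[:,:,::-1])
o=observe();print(o['t'],o['tcp_pos'],np.round(o['tool_rot'],3))
E
```

```text
9.55 [ 0.65631783 -0.04257586  0.11564029] [[-0.998 -0.067 -0.   ]
 [-0.067  0.998  0.   ]
 [ 0.     0.    -1.   ]]
```

View pics/w3s.png

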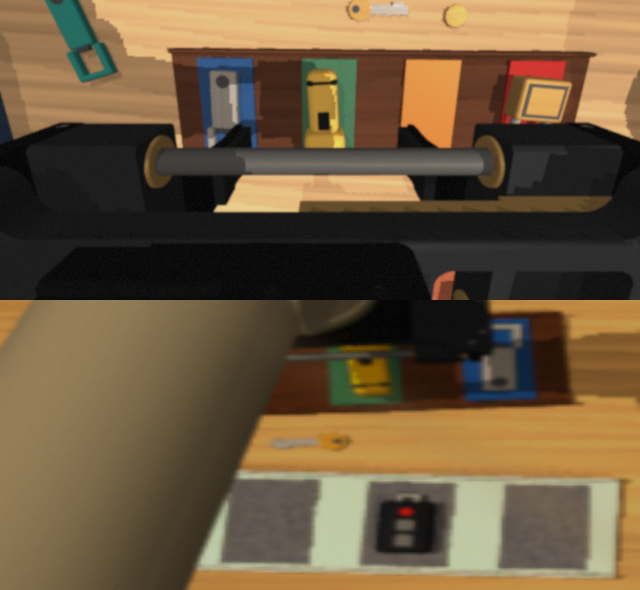

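The fob lies centred and straight in bay 3, and the torch sits between the fingers at u≈323.

Request:
drive_tool:
  rows:
    - {"offset": [0, 0, 0.04], "turn": 0, "claw": 0}
    - {"offset": [0, 0, 0.04], "turn": 0, "claw": 0}
    - {"offset": [0, 0, 0.03], "turn": 0, "claw": 0}
    - {"offset": [0, 0, 0.0125], "turn": 0, "claw": 0}
    - {"offset": [0, 0, 0], "turn": 0, "claw": 0}
    - {"offset": [0, 0, 0], "turn": 0, "claw": 1}
    - {"offset": [0, 0, 0], "turn": 0, "claw": 1}
    - {"offset": [0, 0, 0], "turn": 0, "claw": 1}
    - {"offset": [0, 0, 0], "turn": 0, "claw": 1}
    - {"offset": [0, 0, 0], "turn": 0, "claw": 1}
    - {"offset": [0, 0, 0], "turn": 0, "claw": 1}
    - {"offset": [0, 0, 0], "turn": 0, "claw": 1}
    - {"offset": [0, 0, 0], "turn": 0, "claw": 1}
    - {"offset": [0, 0, 0], "turn": 0, "claw": 1}
    - {"offset": [0, 0, 0], "turn": 0, "claw": 1}
  grip_force: 25

```text
t: 11.42
tcp_pos: [0.6564, -0.0427, 0.0177]
tool_rot: [[-0.998, -0.068, -0.0], [-0.068, 0.998, 0.0], [0.0, 0.0, -1.0]]
ft_force: [-0.4, -0.9, -1.1]
grip_width: 0.296
grip_force: 25.0
```

Request:
drive_tool:
  rows:
    - {"offset": [0, 0, -0.035], "turn": 0, "claw": 1}
    - {"offset": [0, 0, -0.035], "turn": 0, "claw": 1}
    - {"offset": [0, 0, -0.035], "turn": 0, "claw": 1}
    - {"offset": [0, 0, 0], "turn": 0.053, "claw": 1}
    - {"offset": [0, 0, 0], "turn": 0.053, "claw": 1}
    - {"offset": [0.041, 0.0118, 0], "turn": 0, "claw": 1}
    - {"offset": [0.041, 0.0118, 0], "turn": 0, "claw": 1}
    - {"offset": [0.041, 0.0118, 0], "turn": 0, "claw": 1}
    - {"offset": [0.041, 0.0118, 0], "turn": 0, "claw": 1}
    - {"offset": [0.041, 0.0118, 0], "turn": 0, "claw": 1}
    - {"offset": [0.041, 0.0118, 0], "turn": 0, "claw": 1}
    - {"offset": [0, 0, 0], "turn": 0, "claw": 1}
    - {"offset": [0, 0, 0], "turn": 0, "claw": 1}

```text
t: 13.05
tcp_pos: [0.4628, 0.0224, 0.102]
tool_rot: [[-0.999, 0.043, 0.001], [0.043, 0.999, 0.0], [-0.001, 0.0, -1.0]]
ft_force: [0.3, 0.5, -1.7]
grip_width: 0.299
grip_force: 25.0
```

Request:
drive_tool:
  rows:
    - {"offset": [0, 0, 0.04], "turn": 0, "claw": 1}
    - {"offset": [0, 0, 0.035], "turn": 0, "claw": 1}
    - {"offset": [0, 0, 0.02], "turn": 0, "claw": 1}
    - {"offset": [0, 0, 0.009], "turn": 0, "claw": 1}
    - {"offset": [0, 0, 0.0025], "turn": 0, "claw": 1}
    - {"offset": [0, 0, 0], "turn": 0, "claw": 1}
    - {"offset": [0, 0, 0], "turn": 0, "claw": 0}
    - {"offset": [0, 0, 0], "turn": 0, "claw": 0}
    - {"offset": [0, 0, 0], "turn": 0, "claw": 0}
    - {"offset": [0, 0, 0], "turn": 0, "claw": 0}
    - {"offset": [0, 0, 0], "turn": 0, "claw": 0}
    - {"offset": [0, 0, 0], "turn": 0, "claw": 0}
    - {"offset": [0, 0, 0], "turn": 0, "claw": 0}
    - {"offset": [0, 0, 0], "turn": 0, "claw": 0}

```text
t: 14.8
tcp_pos: [0.4622, 0.0224, 0.0165]
tool_rot: [[-0.999, 0.043, -0.0], [0.043, 0.999, 0.0], [0.0, 0.0, -1.0]]
ft_force: [0.5, -0.0, 0.2]
grip_width: 0.987
grip_force: 0.0
```

Request:
drive_tool:
  rows:
    - {"offset": [0, 0, -0.04], "turn": 0, "claw": 0}
    - {"offset": [0, 0, -0.04], "turn": 0, "claw": 0}
    - {"offset": [0, 0, -0.045], "turn": 0, "claw": 0}
    - {"offset": [-0.0375, -0.0262, 0], "turn": 0, "claw": 0}
    - {"offset": [-0.0375, -0.0262, 0], "turn": 0, "claw": 0}
    - {"offset": [-0.0375, -0.0262, 0], "turn": 0, "claw": 0}
    - {"offset": [-0.0375, -0.0262, 0], "turn": 0, "claw": 0}
    - {"offset": [-0.0375, -0.0262, 0], "turn": 0, "claw": 0}
    - {"offset": [-0.0375, -0.0262, 0], "turn": 0, "claw": 0}
    - {"offset": [-0.0375, -0.0262, 0], "turn": 0, "claw": 0}
    - {"offset": [0, 0, 0], "turn": -0.041, "claw": 0}
    - {"offset": [0, 0, 0], "turn": 0, "claw": 0}

```text
t: 16.3
tcp_pos: [0.6656, -0.1333, 0.116]
tool_rot: [[-1.0, 0.0, -0.001], [0.0, 1.0, 0.0], [0.001, 0.0, -1.0]]
ft_force: [0.2, -0.5, -1.0]
grip_width: 1.004
grip_force: 0.0
```

```bash
python3 - <<'E'
from h import *
d=save('wrist','w4'); t=save('top','t4')
cv2.imwrite('pics/w4s.png',np.vstack([d['img'][100:,:],cv2.resize(t['img'][128:275,143:328],(640,290))])[:,:,::-1])
o=observe();print(o['t'],o['tcp_pos'],np.round(o['tool_rot'],3))
E
```

```text
16.4 [ 0.66554692 -0.13275605  0.11639857] [[-1.  0. -0.]
 [ 0.  1.  0.]
 [ 0.  0. -1.]]
```

View pics/w4s.png

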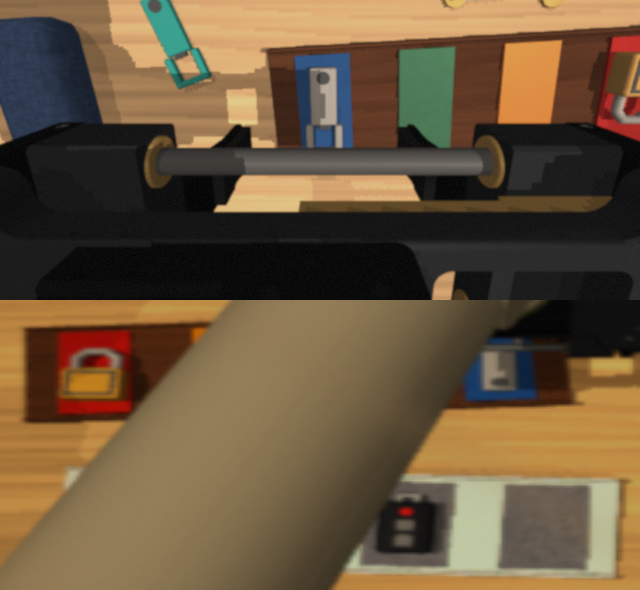

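The opener is straight between the fingers at u≈323, so I descend to the flat handle.

Request:
drive_tool:
  rows:
    - {"offset": [0, 0, 0.04], "turn": 0, "claw": 0}
    - {"offset": [0, 0, 0.04], "turn": 0, "claw": 0}
    - {"offset": [0, 0, 0.03], "turn": 0, "claw": 0}
    - {"offset": [0, 0, 0.0125], "turn": 0, "claw": 0}
    - {"offset": [0, 0, 0.004], "turn": 0, "claw": 0}
    - {"offset": [0, 0, 0], "turn": 0, "claw": 0}
    - {"offset": [0, 0, 0], "turn": 0, "claw": 1}
    - {"offset": [0, 0, 0], "turn": 0, "claw": 1}
    - {"offset": [0, 0, 0], "turn": 0, "claw": 1}
    - {"offset": [0, 0, 0], "turn": 0, "claw": 1}
    - {"offset": [0, 0, 0], "turn": 0, "claw": 1}
    - {"offset": [0, 0, 0], "turn": 0, "claw": 1}
    - {"offset": [0, 0, 0], "turn": 0, "claw": 1}
    - {"offset": [0, 0, 0], "turn": 0, "claw": 1}
    - {"offset": [0, 0, 0], "turn": 0, "claw": 1}
    - {"offset": [0, 0, 0], "turn": 0, "claw": 1}
  grip_force: 30

```text
t: 18.4
tcp_pos: [0.6657, -0.1332, 0.0153]
tool_rot: [[-1.0, 0.0, -0.0], [0.0, 1.0, 0.0], [0.0, 0.0, -1.0]]
ft_force: [-0.1, -0.1, -0.3]
grip_width: 0.269
grip_force: 30.0
```

Request:
drive_tool:
  rows:
    - {"offset": [0, 0, -0.035], "turn": 0, "claw": 1}
    - {"offset": [0, 0, -0.035], "turn": 0, "claw": 1}
    - {"offset": [0, 0, -0.035], "turn": 0, "claw": 1}
    - {"offset": [0, 0, 0], "turn": 0.041, "claw": 1}
    - {"offset": [0.0292, 0.0336, 0], "turn": 0, "claw": 1}
    - {"offset": [0.0292, 0.0336, 0], "turn": 0, "claw": 1}
    - {"offset": [0.0292, 0.0336, 0], "turn": 0, "claw": 1}
    - {"offset": [0.0292, 0.0336, 0], "turn": 0, "claw": 1}
    - {"offset": [0.0292, 0.0336, 0], "turn": 0, "claw": 1}
    - {"offset": [0.0292, 0.0336, 0], "turn": 0, "claw": 1}
    - {"offset": [0.0292, 0.0336, 0], "turn": 0, "claw": 1}
    - {"offset": [0.0292, 0.0336, 0], "turn": 0, "claw": 1}
    - {"offset": [0.0292, 0.0336, 0], "turn": 0, "claw": 1}
    - {"offset": [0, 0, 0], "turn": 0, "claw": 1}
    - {"offset": [0, 0, 0], "turn": 0, "claw": 1}

```text
t: 20.27
tcp_pos: [0.4664, 0.1171, 0.0995]
tool_rot: [[-0.999, 0.043, 0.0], [0.043, 0.999, 0.0], [-0.0, 0.0, -1.0]]
ft_force: [0.6, -0.4, -0.8]
grip_width: 0.266
grip_force: 30.0
```

```bash
python3 - <<'E'
from h import *
d=save('wrist','w5')
o=observe();print(o['t'],o['tcp_pos'],o['grip_width'])
E
```

```text
20.325 [0.46656162 0.1167636  0.09940943] 0.26585825602752844
```

View pics/w5.png

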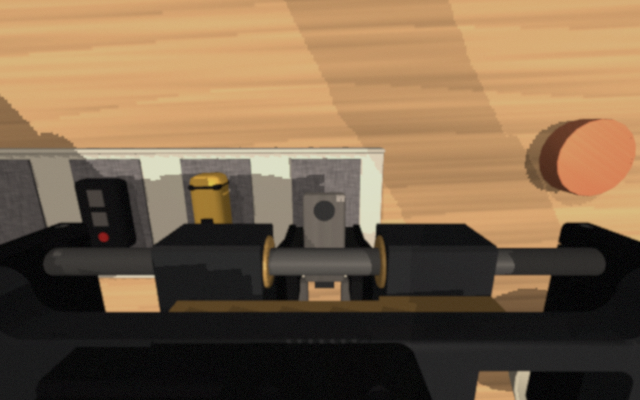

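The opener is held level and straight above bay 1 (u≈325 against bay centre 325). The torch (210,205) and fob (105,212) sit in bays 2 and 3.

Request:
drive_tool:
  rows:
    - {"offset": [0, 0, 0.04], "turn": 0, "claw": 1}
    - {"offset": [0, 0, 0.035], "turn": 0, "claw": 1}
    - {"offset": [0, 0, 0.02], "turn": 0, "claw": 1}
    - {"offset": [0, 0, 0.009], "turn": 0, "claw": 1}
    - {"offset": [0, 0, 0.002], "turn": 0, "claw": 1}
    - {"offset": [0, 0, 0], "turn": 0, "claw": 1}
    - {"offset": [0, 0, 0], "turn": 0, "claw": 0}
    - {"offset": [0, 0, 0], "turn": 0, "claw": 0}
    - {"offset": [0, 0, 0], "turn": 0, "claw": 0}
    - {"offset": [0, 0, 0], "turn": 0, "claw": 0}
    - {"offset": [0, 0, 0], "turn": 0, "claw": 0}
    - {"offset": [0, 0, 0], "turn": 0, "claw": 0}
    - {"offset": [0, 0, 0], "turn": 0, "claw": 0}
    - {"offset": [0, 0, 0], "turn": 0, "claw": 0}

```text
t: 22.08
tcp_pos: [0.4661, 0.1176, 0.0145]
tool_rot: [[-0.999, 0.043, -0.0], [0.043, 0.999, 0.0], [0.0, 0.0, -1.0]]
ft_force: [0.5, -0.2, 0.1]
grip_width: 0.986
grip_force: 0.0
```

Request:
drive_tool:
  rows:
    - {"offset": [0, 0, -0.04], "turn": 0, "claw": 0}
    - {"offset": [0, 0, -0.04], "turn": 0, "claw": 0}
    - {"offset": [0, 0, -0.045], "turn": 0, "claw": 0}
    - {"offset": [-0.036, 0.008, 0], "turn": 0, "claw": 0}
    - {"offset": [-0.036, 0.008, 0], "turn": 0, "claw": 0}
    - {"offset": [-0.036, 0.008, 0], "turn": 0, "claw": 0}
    - {"offset": [-0.036, 0.008, 0], "turn": 0, "claw": 0}
    - {"offset": [-0.036, 0.008, 0], "turn": 0, "claw": 0}
    - {"offset": [-0.036, 0.008, 0], "turn": 0, "claw": 0}
    - {"offset": [0, 0, 0], "turn": 0, "claw": 0}

```text
t: 23.32
tcp_pos: [0.6414, 0.1486, 0.1138]
tool_rot: [[-0.999, 0.043, -0.0], [0.043, 0.999, -0.001], [0.0, -0.001, -1.0]]
ft_force: [-0.1, -0.3, 0.3]
grip_width: 1.001
grip_force: 0.0
```

```bash
python3 - <<'E'
from h import *
d=save('wrist','w6'); t=save('top','t6')
cv2.imwrite('pics/w6s.png',np.vstack([d['img'][100:,:],cv2.resize(t['img'][128:275,143:328],(640,290))])[:,:,::-1])
o=observe();print(o['t'],o['tcp_pos'],np.round(o['tool_rot'],3))
E
```

```text
23.425 [0.63986644 0.14824671 0.11405016] [[-0.999  0.043 -0.001]
 [ 0.043  0.999 -0.   ]
 [ 0.001 -0.    -1.   ]]
```

View pics/w6s.png

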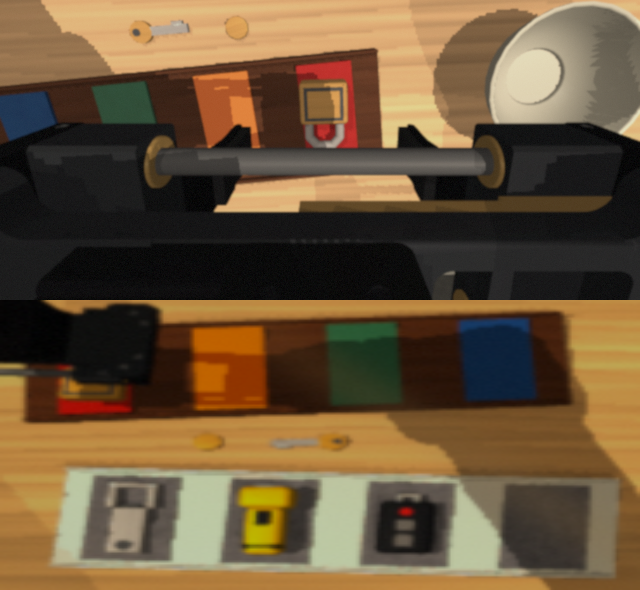

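Opener, torch and fob lie straight in bays 1–3. The padlock is straight between the fingers at u≈323.

Request:
drive_tool:
  rows:
    - {"offset": [0, 0, 0.04], "turn": 0, "claw": 0}
    - {"offset": [0, 0, 0.04], "turn": 0, "claw": 0}
    - {"offset": [0, 0, 0.03], "turn": 0, "claw": 0}
    - {"offset": [0, 0, 0.012], "turn": 0, "claw": 0}
    - {"offset": [0, 0, 0], "turn": 0, "claw": 0}
    - {"offset": [0, 0, 0], "turn": 0, "claw": 1}
    - {"offset": [0, 0, 0], "turn": 0, "claw": 1}
    - {"offset": [0, 0, 0], "turn": 0, "claw": 1}
    - {"offset": [0, 0, 0], "turn": 0, "claw": 1}
    - {"offset": [0, 0, 0], "turn": 0, "claw": 1}
    - {"offset": [0, 0, 0], "turn": 0, "claw": 1}
    - {"offset": [0, 0, 0], "turn": 0, "claw": 1}
    - {"offset": [0, 0, 0], "turn": 0, "claw": 1}
  grip_force: 35

```text
t: 25.05
tcp_pos: [0.6404, 0.1485, 0.017]
tool_rot: [[-0.999, 0.043, 0.0], [0.043, 0.999, 0.0], [-0.0, 0.0, -1.0]]
ft_force: [-0.3, 0.5, 0.8]
grip_width: 0.476
grip_force: 34.9
```

Request:
drive_tool:
  rows:
    - {"offset": [0, 0, -0.035], "turn": 0, "claw": 1}
    - {"offset": [0, 0, -0.035], "turn": 0, "claw": 1}
    - {"offset": [0, 0, -0.035], "turn": 0, "claw": 1}
    - {"offset": [0.0198, -0.0366, 0], "turn": 0, "claw": 1}
    - {"offset": [0.0198, -0.0366, 0], "turn": 0, "claw": 1}
    - {"offset": [0.0198, -0.0366, 0], "turn": 0, "claw": 1}
    - {"offset": [0.0198, -0.0366, 0], "turn": 0, "claw": 1}
    - {"offset": [0.0198, -0.0366, 0], "turn": 0, "claw": 1}
    - {"offset": [0.0198, -0.0366, 0], "turn": 0, "claw": 1}
    - {"offset": [0.0198, -0.0366, 0], "turn": 0, "claw": 1}
    - {"offset": [0.0198, -0.0366, 0], "turn": 0, "claw": 1}
    - {"offset": [0.0198, -0.0366, 0], "turn": 0, "claw": 1}
    - {"offset": [0.0198, -0.0366, 0], "turn": 0, "claw": 1}
    - {"offset": [0.0198, -0.0366, 0], "turn": 0, "claw": 1}
    - {"offset": [0, 0, 0], "turn": 0, "claw": 1}
    - {"offset": [0, 0, 0], "turn": 0, "claw": 1}

```text
t: 27.05
tcp_pos: [0.4527, -0.1652, 0.1009]
tool_rot: [[-0.999, 0.043, 0.0], [0.043, 0.999, 0.0], [-0.0, 0.0, -1.0]]
ft_force: [0.2, -0.3, -1.6]
grip_width: 0.479
grip_force: 34.9
```

Request:
drive_tool:
  rows:
    - {"offset": [0, 0, 0.04], "turn": 0, "claw": 1}
    - {"offset": [0, 0, 0.035], "turn": 0, "claw": 1}
    - {"offset": [0, 0, 0.02], "turn": 0, "claw": 1}
    - {"offset": [0, 0, 0.009], "turn": 0, "claw": 1}
    - {"offset": [0, 0, 0.002], "turn": 0, "claw": 1}
    - {"offset": [0, 0, 0], "turn": 0, "claw": 1}
    - {"offset": [0, 0, 0], "turn": 0, "claw": 0}
    - {"offset": [0, 0, 0], "turn": 0, "claw": 0}
    - {"offset": [0, 0, 0], "turn": 0, "claw": 0}
    - {"offset": [0, 0, 0], "turn": 0, "claw": 0}
    - {"offset": [0, 0, 0], "turn": 0, "claw": 0}
    - {"offset": [0, 0, 0], "turn": 0, "claw": 0}

```text
t: 28.55
tcp_pos: [0.4525, -0.1658, 0.0161]
tool_rot: [[-0.999, 0.043, 0.0], [0.043, 0.999, 0.0], [-0.0, 0.0, -1.0]]
ft_force: [-0.5, -0.2, 0.4]
grip_width: 0.983
grip_force: 0.0
```

Request:
drive_tool:
  rows:
    - {"offset": [0, 0, -0.04], "turn": 0, "claw": 0}
    - {"offset": [0, 0, -0.05], "turn": 0, "claw": 0}
    - {"offset": [0, 0, -0.05], "turn": 0, "claw": 0}
    - {"offset": [0, 0, -0.05], "turn": 0, "claw": 0}
    - {"offset": [0, -0.05, 0], "turn": 0, "claw": 0}
    - {"offset": [0, -0.05, 0], "turn": 0, "claw": 0}
    - {"offset": [0, -0.05, 0], "turn": 0, "claw": 0}
    - {"offset": [0, -0.05, 0], "turn": 0, "claw": 0}
    - {"offset": [0, -0.05, 0], "turn": 0, "claw": 0}
    - {"offset": [0, 0, 0], "turn": 0, "claw": 0}
    - {"offset": [0, 0, 0], "turn": 0, "claw": 0}

```text
t: 29.92
tcp_pos: [0.4439, -0.3651, 0.1678]
tool_rot: [[-0.999, 0.043, -0.0], [0.043, 0.999, 0.001], [0.0, 0.001, -1.0]]
ft_force: [0.1, -0.2, -0.1]
grip_width: 1.003
grip_force: 0.0
```

```bash
python3 - <<'E'
from h import *
t=save('top','t7')
cv2.imwrite('pics/t7c.png',cv2.resize(t['img'][128:275,143:328,::-1],None,fx=4,fy=4,interpolation=cv2.INTER_CUBIC))
E
```

```text
(no output)
```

View pics/t7c.png

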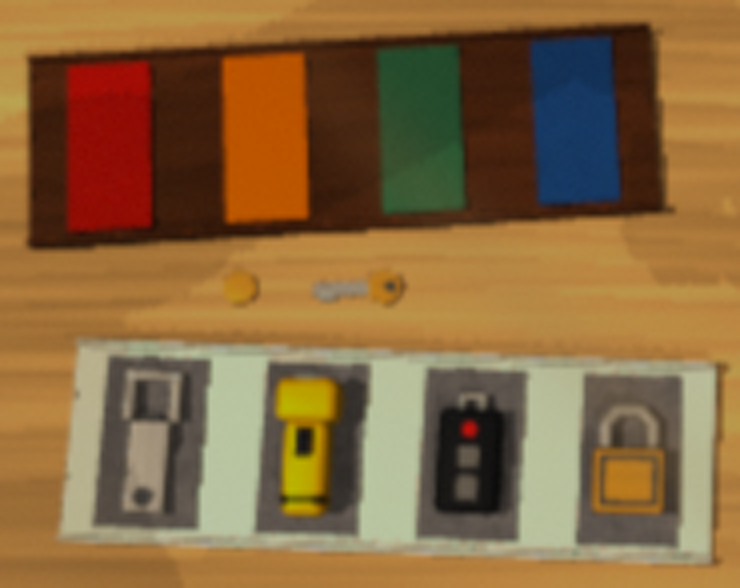

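All four things lie flat, straight and near-centred in the reversed bays: opener (152,440), torch (305,445), fob (470,453) and padlock (628,458) in the crop. I hand in.

```bash
python3 -c "
from plant import *
print(job_done())"
```

```text
the job is handed in; nothing more can be done
None
```

The padlock, fob, torch and opener are now in the rack in reverse order, each set down flat and straight near the centre of its bay. I handed the job in at about 30 s; the judge's verdict was not returned.

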